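# Feed loose washers through the gate into the drop slot

### The job

Three loose brass washers lie on the perforated sorting stand of the pneumatics bench. With the fingers, sweep them over the plate and through the gate in the fence, one at a time, so that each drops into the blue slot behind it before the next follows; only push them, never pick one up. Leave the blue fitting and the copper-coloured silencer that stand on the plate, and everything else on the bench, where they are.

Things in the scene. Friction and masses are not known exactly. Their poses are not given: they have to be found in the camera images.
- stand: Fixed stand: dotted aluminium plate, x -150 to 150, y -225 to 100 mm, upper face 45 mm above the table. Origin: on the table under the gate; x along the grey fence, y through the gate to the slot, z up. Fence 18 mm high, y 0 to 6 mm, right across but for the gate. Sorting area at negative y, with a lip 5 mm high, 4 mm wide round its other three edges. Yaw within about 15 degrees.
- gate (a point): Middle of the gate, on the plate's upper face at the near side of the fence (stand x = 0, y = 0). The gate is a gap 48 mm wide (x from -24 to +24 mm).
- slot (a point): Middle of the mouth of the slot, level with the plate's upper face. The slot is an open-topped blue catch box, inside 52 mm along stand x, from y = 3 mm (in the gate itself) to y = 78 mm, floor 39 mm below the plate, with grey cheeks 18 mm high at its sides and far end. A washer tips in once its centre is past the y = 3 mm edge.
- washer_a_mid (a point): Centre (half-way up) of one of three like brass washers: 34 mm across, hole 18 mm, 8 mm thick, about 45 g, lying flat and loose on the plate. Washers and the blue fitting lie 30 mm or more to either side of the gate's centre line, 45 to 160 mm before the fence.
- washer_b_mid (a point): Centre (half-way up) of one of three like brass washers: 34 mm across, hole 18 mm, 8 mm thick, about 45 g, lying flat and loose on the plate. Washers and the blue fitting lie 30 mm or more to either side of the gate's centre line, 45 to 160 mm before the fence.
- washer_c_mid (a point): Centre (half-way up) of one of three like brass washers: 34 mm across, hole 18 mm, 8 mm thick, about 45 g, lying flat and loose on the plate. Washers and the blue fitting lie 30 mm or more to either side of the gate's centre line, 45 to 160 mm before the fence.
- fitting: Blue push-in fitting, loose, standing upright among the washers: 24 mm across, 38 mm high, origin at the centre of its foot. Bystander.
- silencer: Copper-coloured silencer, loose, upright on the plate beyond the fence, beside the slot: 26 mm across, 38 mm high, origin at the centre of its foot. Bystander.
- valve: Loose blue and black valve on the table, 50 x 70 x 82 mm, origin under its centre. Bystander.
- gauge: Loose round pressure gauge on the table, 54 mm across, 44 mm high, origin under its centre. Bystander.
- jar: Amber jar on the table, 56 mm across, 70 mm high, origin under its centre. Bystander.
- screwdriver: Screwdriver lying on the table. Bystander.
- wrench: Wrench lying on the table. Bystander.

How it is judged:
On the way, in this order (a step that is already met when the one before it is completed fails the run):
1. a first washer has dropped into the slot (((x of washer_a_mid in the frame of stand between -0.027 and 0.027 m and y of washer_a_mid in the frame of stand between 0.001 and 0.081 m and z of washer_a_mid in the frame of stand between 0 and 0.041 m) or (x of washer_b_mid in the frame of stand between -0.027 and 0.027 m and y of washer_b_mid in the frame of stand between 0.001 and 0.081 m and z of washer_b_mid in the frame of stand between 0 and 0.041 m) or (x of washer_c_mid in the frame of stand between -0.027 and 0.027 m and y of washer_c_mid in the frame of stand between 0.001 and 0.081 m and z of washer_c_mid in the frame of stand between 0 and 0.041 m))), for 0.2 s.
2. a second washer has dropped into the slot, after the first ((((x of washer_a_mid in the frame of stand between -0.027 and 0.027 m and y of washer_a_mid in the frame of stand between 0.001 and 0.081 m and z of washer_a_mid in the frame of stand between 0 and 0.041 m) and (x of washer_b_mid in the frame of stand between -0.027 and 0.027 m and y of washer_b_mid in the frame of stand between 0.001 and 0.081 m and z of washer_b_mid in the frame of stand between 0 and 0.041 m)) or ((x of washer_a_mid in the frame of stand between -0.027 and 0.027 m and y of washer_a_mid in the frame of stand between 0.001 and 0.081 m and z of washer_a_mid in the frame of stand between 0 and 0.041 m) and (x of washer_c_mid in the frame of stand between -0.027 and 0.027 m and y of washer_c_mid in the frame of stand between 0.001 and 0.081 m and z of washer_c_mid in the frame of stand between 0 and 0.041 m)) or ((x of washer_b_mid in the frame of stand between -0.027 and 0.027 m and y of washer_b_mid in the frame of stand between 0.001 and 0.081 m and z of washer_b_mid in the frame of stand between 0 and 0.041 m) and (x of washer_c_mid in the frame of stand between -0.027 and 0.027 m and y of washer_c_mid in the frame of stand between 0.001 and 0.081 m and z of washer_c_mid in the frame of stand between 0 and 0.041 m)))), for 0.2 s.
3. the third washer has dropped into the slot, after the second (x of washer_a_mid in the frame of stand between -0.027 and 0.027 m and y of washer_a_mid in the frame of stand between 0.001 and 0.081 m and z of washer_a_mid in the frame of stand between 0 and 0.041 m and x of washer_b_mid in the frame of stand between -0.027 and 0.027 m and y of washer_b_mid in the frame of stand between 0.001 and 0.081 m and z of washer_b_mid in the frame of stand between 0 and 0.041 m and x of washer_c_mid in the frame of stand between -0.027 and 0.027 m and y of washer_c_mid in the frame of stand between 0.001 and 0.081 m and z of washer_c_mid in the frame of stand between 0 and 0.041 m), for 0.2 s.
At the end, for the whole second after the job is handed in: All three washers lie at rest inside the slot, their centres at least 4 mm below the plate's upper face; the fitting and silencer are within 10 mm and the things on the table within 15 mm of where they stood (all of step 3 and linear speed of each of washer_a, washer_b, washer_c below 0.02 m/s and distance of each of fitting, silencer from where it was at the start of the episode below 0.01 m and distance of each of valve, gauge, jar, screwdriver, wrench from where it was at the start of the episode below 0.015 m); the robot touches nothing.
It fails at once if a washer is lifted more than 15 mm off the plate (z of any of washer_a_mid, washer_b_mid, washer_c_mid in the frame of stand above 0.064 m).
It fails at once if a washer falls off the plate elsewhere than into the slot ((z of washer_a_mid in the frame of stand below 0.04 m and not (x of washer_a_mid in the frame of stand between -0.027 and 0.027 m and y of washer_a_mid in the frame of stand between 0.001 and 0.081 m and z of washer_a_mid in the frame of stand between 0 and 0.041 m)) or (z of washer_b_mid in the frame of stand below 0.04 m and not (x of washer_b_mid in the frame of stand between -0.027 and 0.027 m and y of washer_b_mid in the frame of stand between 0.001 and 0.081 m and z of washer_b_mid in the frame of stand between 0 and 0.041 m)) or (z of washer_c_mid in the frame of stand below 0.04 m and not (x of washer_c_mid in the frame of stand between -0.027 and 0.027 m and y of washer_c_mid in the frame of stand between 0.001 and 0.081 m and z of washer_c_mid in the frame of stand between 0 and 0.041 m))).
It fails at once if a bystander on the plate is moved more than 10 mm or tipped (distance of any of fitting, silencer from where it was at the start of the episode above 0.01 m or angle between any of fitting, silencer's own z axis and vertical above 0.4 rad).
It fails at once if a bystander on the table is moved more than 15 mm (distance of any of valve, gauge, jar, screwdriver, wrench from where it was at the start of the episode above 0.015 m).
It also fails if it takes over 72 s, if anything falls off the work surface, if the arm or the gripper's body presses on something with over 40 N, if the wrist force passes 120 N, or if a joint passes its speed limit or range.

### The arm

A 6-joint arm with a two-finger parallel gripper is mounted at the origin on the work surface. World frame = base frame: x ahead of the robot, y to its left, z up, the work surface at z = 0. Lengths are in m, angles in rad, forces in N, time in s.
With the tool pointing down it reaches from about 0.375 to 0.75 m from the base axis. Payload 9 kg.
Tool frame: the origin (TCP) lies midway between the tips of the shut fingers; the grasp point (between the pads) lies 19 mm behind it; z points along the fingers, y is the line along which they close (so a half turn about z gives the same grasp; the last joint's range is limited). The gripper opens to 85 mm and grips with 20 to 120 N. Pads are 22 mm wide; open, the fingers measure 114 mm over their backs; the gripper's body (76 mm by 85 mm) begins 54 mm behind the grasp point. The pads swing forward as they close: fully open they stand 13 mm farther back than shut.
Start: joints at [-1.356, 0.104, 0.097, 1.564, 0, 1.353], TCP at [0.252, -0.545, 0.231] pointing down, gripper open.
Joint ranges: [-2.99, 2.99], [-0.84, 1.86], [-1.1, 1.16], [-1.84, 2.11], [-1.51, 1.56], [-3.14, 3.14]. Speed limits (rad/s): [2.22, 2.22, 2.57, 3.14, 3.14, 3.14].

### API

Orientations are given as a unit quaternion [w, x, y, z].
In Python, from plant import manip, grab_frame gives the robot as it stands.
- The arm moves only by the tool send_rows, never from a script. Its argument "series" is one flat list of numbers, 6 for each row, row after row: the shift along the tool's x, y, z in mm, then the turn, a rotation vector about the tool's x, y, z in degrees. In form: [tx, ty, tz, rx, ry, rz, tx, ty, tz, rx, ry, rz, ...]. A call has 1 to 5 rows; each row is the pose to reach, as a shift and turn from the pose commanded when the call began, along the tool's axes at that moment; what a row does not reach only later rows make up. A row lasts 1/12 s, in which the tool goes at most 41.7 mm and 7.16 degrees, less where a joint would pass 70% of its speed; a pose out of reach is approached as far as the arm can. A call with a gripper value outside its range is refused whole. "hand" is the closure, from 0 (fully open) to 1 (shut), set as the call begins (left out, the last holds). The fingers move at their own pace and stop on an object; "squeeze" is the grip in N (left out, the last holds). Time passes only in rows, so rows that repeat a pose let the fingers close. It gives the time, the measured TCP pose, the force, the opening and the grip force at its end, in the units of the state.
- manip.observe(): the state, without advancing time (a new reading comes with each control period).
- grab_frame(name): name is "scene" or "top" or "wrist"; returns a dict with "img" (420x560x3 uint8, blue, green, red), "camera_matrix" (3x3 intrinsics, pixels), "view" (4x4, takes a point from world to camera coordinates); the wrist camera has in their place "tool_from_camera" (4x4, takes a point from camera to tool coordinates, whose origin is the TCP and whose axes are the flange's). Camera axes: x right, y up, looking along -z (the intrinsics and any distortion apply to the point x, -y, -z); pixel columns grow to the right and rows downward; lengths in m; the calibration is good to about 2 mm. The wrist camera is an equidistant fisheye: a pixel r from the principal point sees the ray r / f radians off the axis. A picture is of the moment at which its call begins: read the wrist's pose just before it. There is no depth.
- manip.close_job(): hands the job in; it is judged then, once.
The state is a dict: "t": time; "joint_positions": joint angles; "joint_vel": joint speeds; "effort": joint torques, N m; "tcp_pos": TCP position; "tool_rot": TCP orientation; "force": force on the tool from outside, world axes, zero at the start; "moment": the same for the moment, N m; "finger_gap": opening from 0.0 (shut) to 1.0 (fully open); "grip_force": force on a finger pad.
Only numpy, scipy, OpenCV 4.12 (cv2) and the standard library are available. Lean on these libraries where they do the work, as an engineer would, in place of code of your own. Each camera call takes 0.05 s, during which the arm holds its last target. There are 200 camera calls.

## Working session

There is one attempt and no reset: what is moved stays moved. The work goes in short steps, Python scripts to look and compute and a tool call to move; the robot and the scene stay as the last step left them, time stands still between calls to the robot, and variables do not carry over. Pictures are saved under pics/ and viewed, at most 10 in all, crops included, and the job is handed in when it is done.

Besides the shell and the picture viewer there is one more tool, called after "Emit:" in YAML: its name, and indented under it one key for each argument. send_rows: Moves the arm, as the interface text tells. Its arguments: {"type":"object","properties":{"series":{"type":"array"},"hand":{"type":"number"},"squeeze":{"type":"number"}},"required":["series"]}

```bash
mkdir -p pics
cat > h.py <<'E'
import numpy as np, cv2
from plant import manip, grab_frame
def ray(f,u,v):
    K=np.array(f["camera_matrix"]);V=np.array(f["view"])
    d=np.array([(u-K[0,2])/K[0,0],-(v-K[1,2])/K[1,1],-1.])
    R=V[:3,:3];return -R.T@V[:3,3],R.T@d
def onz(f,u,v,z):
    c,d=ray(f,u,v);return c+d*(z-c[2])/d[2]
def proj(f,p):
    K=np.array(f["camera_matrix"]);V=np.array(f["view"]);q=V[:3,:3]@p+V[:3,3]
    return K[0,0]*q[0]/-q[2]+K[0,2],K[1,1]*-q[1]/-q[2]+K[1,2]
E
python3 - <<'E'
from h import *
f=grab_frame("top");g=grab_frame("scene")
print({k:np.round(v,3).tolist() for k,v in f.items() if k!="img"})
print({k:np.round(v,3).tolist() for k,v in g.items() if k!="img"})
cv2.imwrite("pics/top0.png",f["img"]);cv2.imwrite("pics/sc0.png",g["img"])
print(manip.observe())
E
```

```text
{'camera_matrix': [[399.541, 0.0, 274.419], [0.0, 399.541, 209.958], [0.0, 0.0, 1.0]], 'view': [[-0.082, -0.997, -0.003, -0.001], [0.974, -0.081, 0.21, -0.592], [-0.21, 0.014, 0.978, -0.965], [0.0, 0.0, 0.0, 1.0]]}
{'camera_matrix': [[406.989, 0.0, 277.823], [0.0, 406.989, 210.207], [0.0, 0.0, 1.0]], 'view': [[-0.847, 0.531, -0.013, 0.513], [-0.358, -0.553, 0.752, 0.124], [0.392, 0.642, 0.659, -1.387], [0.0, 0.0, 0.0, 1.0]]}
{'t': 0.1, 'joint_positions': array([-1.35570379e+00,  1.04655899e-01,  9.65414892e-02,  1.56389606e+00,
       -1.30709839e-05,  1.35310858e+00]), 'joint_vel': array([-0.00212632, -0.00125103, -0.00028552,  0.00049588,  0.00165957,
       -0.00033244]), 'effort': array([ 6.70172929e-03, -5.58212435e+01,  5.04714775e+01,  1.32414434e-02,
       -2.77190848e-04, -1.07708351e-05]), 'tcp_pos': array([ 0.25158372, -0.54437563,  0.23058748]), 'tool_rot': array([-6.07079628e-04,  9.76678686e-01,  2.14705322e-01, -5.74774692e-06]), 'force': array([-0.26904085,  0.34038545, -0.64386126]), 'moment': array([-0.05364928,  0.03256431,  0.04448615]), 'grip_force': 0.0, 'finger_gap': 1.0007930532998293}
```

View pics/top0.png

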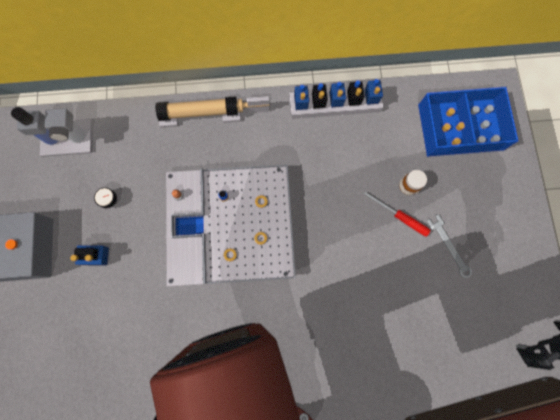

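View pics/sc0.png

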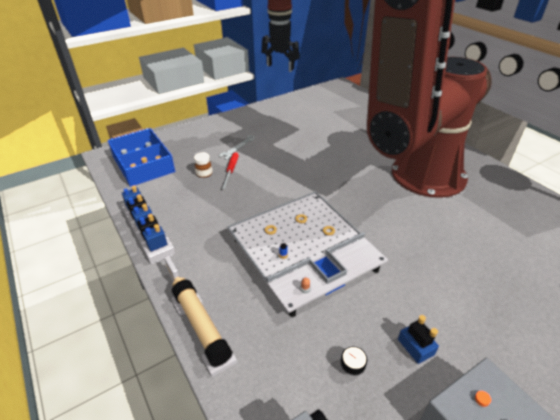

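The top view shows the washers at about (262,201), (261,238) and (231,255). The fitting is at (223,195), the silencer at (177,193), the slot at (189,226) and the fence near column 207.

```bash
cat >> h.py <<'E'
def blobs(img,roi,lo,hi,amin=15):
    x0,y0,x1,y1=roi;m=cv2.inRange(cv2.cvtColor(img[y0:y1,x0:x1],cv2.COLOR_BGR2HSV),lo,hi)
    out=[]
    for c in cv2.findContours(m,cv2.RETR_EXTERNAL,cv2.CHAIN_APPROX_NONE)[0]:
        (cx,cy),r=cv2.minEnclosingCircle(c)
        a=cv2.contourArea(c)
        if a>=amin:
            b=cv2.boundingRect(c);out.append((b[0]+b[2]/2-.5+x0,b[1]+b[3]/2-.5+y0,a,b[2],b[3],cv2.minAreaRect(c)))
    return out
E
python3 - <<'E'
from h import *
f=grab_frame("top");g=grab_frame("scene")
for n,F,roi in(("top",f,(150,150,310,300)),("scene",g,(220,185,400,325))):
    print(n)
    for nm,lo,hi in(("orange",(8,90,90),(28,255,255)),("red",(0,90,60),(9,255,255)),("blue",(100,120,40),(130,255,255))):
        for b in blobs(F["img"],roi,lo,hi,6):
            print(nm,np.round(b[:5],1),np.round(onz(F,b[0],b[1],.049)*1000,1),np.round(onz(F,b[0],b[1],.045)*1000,1))
m=cv2.inRange(cv2.cvtColor(f["img"][150:300,150:310],cv2.COLOR_BGR2HSV),(0,0,165),(180,60,255))
m=cv2.morphologyEx(m,cv2.MORPH_CLOSE,np.ones((9,9)))
c=max(cv2.findContours(m,cv2.RETR_EXTERNAL,cv2.CHAIN_APPROX_NONE)[0],key=cv2.contourArea)
q=cv2.boxPoints(cv2.minAreaRect(c))+150
P=np.array([onz(f,u,v,.045) for u,v in q]);print(q,np.round(P*1000,1),P.mean(0))
a=cv2.resize(f["img"][155:295,155:305],None,fx=5.2,fy=4.2*5.2/4.2,interpolation=cv2.INTER_CUBIC)[:600*2]
a=cv2.resize(f["img"][158:292,155:303],None,fx=4.4,fy=4.4,interpolation=cv2.INTER_CUBIC)
cv2.imwrite("pics/c1.png",a)
E
```

```text
top
orange [230.  254.5 110.   13.   12. ] [486.7  72.5  49. ] [487.1  72.9  45. ]
orange [260.  238.  109.5  13.   13. ] [522.6  -6.9  49. ] [523.2  -6.8  45. ]
orange [261.  201.5 104.5  13.   12. ] [618.5 -16.7  49. ] [619.5 -16.6  45. ]
orange [176.  193.5  43.    9.    8. ] [658.7 204.8  49. ] [659.8 205.8  45. ]
blue [189.  225.  417.5  27.   19. ] [571.6 173.8  49. ] [572.4 174.6  45. ]
blue [222.5 195.5  15.5   8.    6. ] [643.1  83.   49. ] [644.1  83.5  45. ]
scene
orange [305.5 283.   62.5   8.   11. ] [645.2 190.5  49. ] [643.2 188.   45. ]
orange [328.5 230.   71.   12.    9. ] [487.   74.3  49. ] [484.3  71.2  45. ]
orange [270. 229.  68.  11.   9.] [619.9 -16.1  49. ] [617.8 -19.7  45. ]
orange [301.  218.5  61.5  11.    8. ] [523.8  -5.1  49. ] [521.2  -8.7  45. ]
blue [326.5 266.5 226.   24.   20. ] [571.2 176.2  49. ] [568.9 173.6  45. ]
blue [283.  250.5  37.5   7.    8. ] [633.3  71.4  49. ] [631.3  68.2  45. ]
[[158.55754 172.36284]
 [285.12833 163.92477]
 [292.72125 277.81854]
 [166.15047 286.25662]] [[722.1 250.5  45. ]
 [717.5 -89.   45. ]
 [415.3 -81.6  45. ]
 [420.6 237.9  45. ]] [0.56886941 0.07943776 0.045     ]
```

View pics/c1.png

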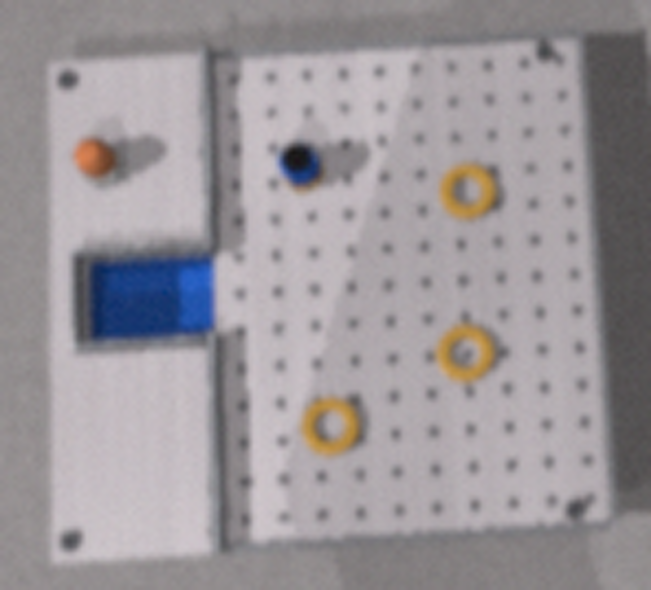

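The crop shows the plate corners near crop pixels (48,60), (582,38), (610,520) and (52,563). The gate/slot edge runs from (214,257) to (216,336), the fitting's top is at (297,160) and the three washers are clear.

Run:
```python
from h import *
f=grab_frame("top")
def w(x,y,z=.045): return onz(f,155+(x+.5)/4.4-.5,158+(y+.5)/4.4-.5,z)[:2]*1000
C=np.array([w(48,60),w(582,38),w(610,520),w(52,563)])
S=np.array([w(67,78),w(545,50),w(576,508),w(69,540)])
G=np.array([w(214,257),w(216,336)])
print(C.round(1),S.round(1),G.round(1))
src=np.array([[150,100],[150,-225],[-150,-225],[-150,100]],float)
a=src-src.mean(0);b=C-C.mean(0)
th=np.arctan2((a[:,0]*b[:,1]-a[:,1]*b[:,0]).sum(),(a*b).sum());R=np.array([[np.cos(th),-np.sin(th)],[np.sin(th),np.cos(th)]])
o=C.mean(0)-R@src.mean(0)
print("yaw deg",np.degrees(th),"origin",o,"resid",(C-(src@R.T+o)).round(1))
print("gate edge in stand",((G-o)@R).round(1),"holes",((S-o)@R).round(1))
for n,p in(("A",(487,73.4)),("B",(523.2,-6)),("C",(619.2,-16.5))): print(n,((np.array(p)-o)@R).round(1))
print("blue box cen(.045)",((w(147,298)-o)@R).round(1),"fit foot",((w(303,178)-o)@R).round(1),"fit top",((w(297,158,.083)-o)@R).round(1),"sil top",((w(95,157,.083)-o)@R).round(1))
for u,v in [(214,60),(222,550)]: print("fence top far",((w(u,v,.063)-o)@R).round(1))
```

```text
[[723.6 231.8]
 [710.6 -93.1]
 [420.2 -83.4]
 [422.3 237.1]] [[711.2 220.6]
 [704.8 -70. ]
 [428.6 -64.5]
 [434.5 227. ]] [[593.1 136.6]
 [545.7 137.6]]
yaw deg -1.3908745287247262 origin [570.69237664 135.58594386] resid [[ 0.6 -0.1]
 [-4.6 -0.1]
 [ 4.9  2.3]
 [-0.9 -2.1]]
gate edge in stand [[ 22.4   1.6]
 [-25.1   1.4]] holes [[ 138.4   88.4]
 [ 139.1 -202.3]
 [-137.2 -203.5]
 [-138.4   88.1]]
A [-82.2 -64.2]
B [ -44.  -142.7]
C [  52.2 -150.9]
blue box cen(.045) [ 0.  41.6] fit foot [ 67.6 -52.7] fit top [ 70.  -54.1] sil top [77.5 62.6]
fence top far [138.7  -4. ]
fence top far [-149.9   -2.6]
```

Emit:
send_rows:
  series: [24.4,-26.6,6,0,0,0,48.8,-53.2,12,0,0,0,73.2,-79.8,18,0,0,0,97.6,-106.4,24,0,0,0,122,-133,30,0,0,0]
  hand: 1
  squeeze: 20

```text
t: 0.67
tcp_pos: [0.3068, -0.3712, 0.2007]
tool_rot: [-0.0, 0.977, 0.214, 0.0]
force: [0.8, 0.1, 1.2]
finger_gap: 0.306
grip_force: 0.0
```

Emit:
send_rows:
  series: [24.4,-26.6,6,0,0,0,48.8,-53.2,12,0,0,0,73.2,-79.8,18,0,0,0,97.6,-106.4,24,0,0,0,122,-133,30,0,0,0]

```text
t: 1.08
tcp_pos: [0.3618, -0.1993, 0.171]
tool_rot: [0.0, 0.977, 0.214, 0.0]
force: [0.3, 0.2, -0.2]
finger_gap: -0.001
grip_force: 0.0
```

Emit:
send_rows:
  series: [24.4,-26.6,6,0,0,0,48.8,-53.2,12,0,0,0,73.2,-79.8,18,0,0,0,97.6,-106.4,24,0,0,0,122,-133,30,0,0,0]

```text
t: 1.5
tcp_pos: [0.4168, -0.0272, 0.1412]
tool_rot: [0.0, 0.977, 0.215, 0.0]
force: [0.3, -1.3, 1.0]
finger_gap: -0.001
grip_force: 0.0
```

Emit:
send_rows:
  series: [24.4,-26.6,6,0,0,-7,48.8,-53.2,12,0,0,-14,74,-79,20,0,0,-21,74,-79,20,0,0,-28,74,-79,20,0,0,-35]

```text
t: 1.92
tcp_pos: [0.4502, 0.076, 0.1205]
tool_rot: [-0.0, 0.864, 0.503, -0.001]
force: [-0.4, -0.6, 0.2]
finger_gap: 0.001
grip_force: 0.0
```

Emit:
send_rows:
  series: [0,0,0,0,0,-7,0,0,0,0,0,-14,0,0,0,0,0,-21,0,0,0,0,0,-28.8,0,0,0,0,0,-28.8]

```text
t: 2.33
tcp_pos: [0.4505, 0.0738, 0.1212]
tool_rot: [-0.0, 0.714, 0.7, -0.0]
force: [-0.6, -0.5, 0.5]
finger_gap: -0.003
grip_force: 0.0
```

```bash
cat >> h.py <<'E'
from scipy.spatial.transform import Rotation as Ro
O=np.array([570.,135.]);TH=np.radians(-1.4);RS=np.array([[np.cos(TH),-np.sin(TH)],[np.sin(TH),np.cos(TH)]])
def stand(p): return (np.asarray(p)[:2]*1000-O)@RS
def wr(f,s,u,v,z):
    K=np.array(f["camera_matrix"]);T=np.array(f["tool_from_camera"])
    a=(u-K[0,2])/K[0,0];b=(v-K[1,2])/K[1,1];r=np.hypot(a,b);k=np.sin(r)/r if r>1e-9 else 1
    d=np.array([a*k,-b*k,-np.cos(r)])
    q=s["tool_rot"];R=Ro.from_quat([q[1],q[2],q[3],q[0]]).as_matrix()
    c=s["tcp_pos"]+R@T[:3,3];d=R@T[:3,:3]@d
    return c+d*(z-c[2])/d[2]
def wlook(name,pr=True):
    s=manip.observe();f=grab_frame("wrist");cv2.imwrite("pics/%s.png"%name,f["img"])
    print("tcp stand",stand(s["tcp_pos"]).round(1),s["tcp_pos"][2].round(4),"t",s["t"])
    for b in blobs(f["img"],(0,0,560,420),(8,90,70),(28,255,255),60):
        print("orange",np.round(b[:5],1),stand(wr(f,s,b[0],b[1],.049)).round(1))
    for b in blobs(f["img"],(0,0,560,420),(100,120,40),(130,255,255),60):
        print("blue",np.round(b[:5],1),stand(wr(f,s,b[0],b[1],.045)).round(1))
    return f,s
E
python3 -c "
from h import *
f,s=wlook('w1');print(f['camera_matrix'],f['tool_from_camera'])"
```

```text
tcp stand [-117.9  -64.1] 0.1212 t 2.3333
orange [367.5 306.  423.5  38.   27. ] [ -45.3 -140.2]
orange [462.5 307.5 725.   32.   32. ] [  51.1 -150.7]
orange [ 328.5  222.5 1611.    46.    46. ] [-83.9 -65.5]
orange [502.  208.5 187.5  21.   28. ] [ 66.3 -53.7]
orange [543.   66.5 726.   33.   28. ] [96.5 69.9]
blue [549. 401. 468.  21.  35.] [ 335.2 -393.9]
blue [516.  216.5 530.   33.   34. ] [ 89.2 -62.3]
blue [ 443.5   85.  4446.    50.   103. ] [-2.3 37.9]
[[325.1922621    0.         279.40144941]
 [  0.         325.1922621  208.55288769]
 [  0.           0.           1.        ]] [[ 1.91648150e-03  9.45778327e-01  3.24807147e-01  8.27256346e-02]
 [ 9.99997841e-01 -2.07328234e-03  1.36660003e-04 -1.08432411e-03]
 [ 8.02666992e-04  3.24806184e-01 -9.45780259e-01 -1.42809588e-01]
 [ 0.00000000e+00  0.00000000e+00  0.00000000e+00  1.00000000e+00]]
```

View pics/w1.png

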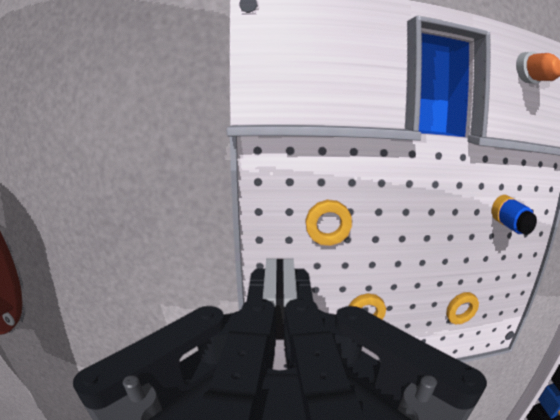

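The wrist view shows washer A at (328,222), B partly hidden at (367,306) and C at (462,307). The slot mouth is at about (443,134). The wrist data put the stand about 2 mm lower in x than the top camera did.

Emit:
send_rows:
  series: [-1.4,-5.5,20,0,0,0,-1.4,-5.5,50,0,0,0,-1.4,-5.5,70,0,0,0,-1.4,-5.5,74,0,0,0,-1.4,-5.5,74,0,0,0]

```text
t: 2.8
tcp_pos: [0.4441, 0.0726, 0.0464]
tool_rot: [-0.001, 0.717, 0.697, -0.001]
force: [-0.2, 0.3, 0.8]
finger_gap: -0.003
grip_force: 0.0
```

Emit:
send_rows:
  series: [0,12,0,0,0,0,0,26,0,0,0,0,0,40,0,0,0,0,0,54,0,0,0,0,0,66,0,0,0,0]

```text
t: 3.22
tcp_pos: [0.5122, 0.0708, 0.0479]
tool_rot: [0.0, 0.717, 0.697, 0.0]
force: [-1.0, 0.3, 0.0]
finger_gap: 0.001
grip_force: 0.3
```

Emit:
send_rows:
  series: [0,10,0,0,0,0,0,17,0,0,0,0,0,21,0,0,0,0,0,23.5,0,0,0,0,0,23.5,0,0,0,0]

```text
t: 3.63
tcp_pos: [0.5348, 0.0703, 0.0475]
tool_rot: [0.0, 0.716, 0.698, 0.0]
force: [0.3, 0.1, 0.5]
finger_gap: 0.002
grip_force: 0.0
```

```bash
sed -i 's/O=np.array(\[570.,135.\])/O=np.array([567.7,134.])/' h.py; python3 -c "
from h import *
f,s=wlook('w2');print(stand(wr(f,s,0,0,.045)))"
```

```text
tcp stand [-31.3 -64.5] 0.0475 t 3.6333
orange [ 326.5  279.  1863.5   64.    61. ] [ -8.4 -68.2]
orange [467.5 247.  480.5  40.   43. ] [ 70.4 -52.4]
orange [ 529.5   22.5 2099.5   60.    46. ] [99.5 73.7]
blue [ 484.5  263.5 1352.    54.    56. ] [ 89.3 -66. ]
blue [  348.5    69.5 14327.5   106.    140. ] [-2.  33.2]
[-196.76284708   97.71169132]
```

View pics/w2.png

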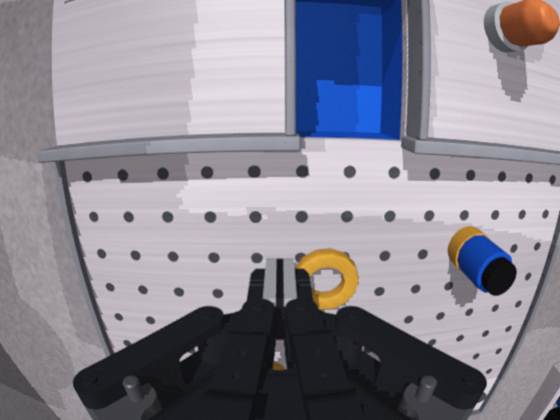

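Washer A is now at pixel (327,279), touching the right-hand finger. The gate's corners are at about (299,137) and (404,137).

```bash
python3 -c "
from h import *
s=manip.observe();f=grab_frame('wrist')
for p in((299,139),(403,138)): print(stand(wr(f,s,*p,.045)))
for p in((296,137),(406,137)): print(stand(wr(f,s,*p,.063)))
for p in((350,278),(358,279),(326,249),(326,309)): print(stand(wr(f,s,*p,.049)))
"
```

```text
[-24.07963895   1.24557342]
[24.91846685  3.34106032]
[-26.33554669   4.13767287]
[19.09264405  5.68239544]
[  3.44265033 -67.80913795]
[  7.78282182 -68.57081243]
[-10.13286962 -50.9662015 ]
[ -7.69524907 -87.21381806]
```

Emit:
send_rows:
  series: [0,5,0,0,0,0,0,9,0,0,0,0,0,9,0,0,0,0,0,1,0,0,0,0,0,1,-30,0,0,0]

```text
t: 4.15
tcp_pos: [0.5303, 0.0708, 0.0716]
tool_rot: [-0.004, 0.716, 0.698, -0.003]
force: [-1.8, 0.2, -1.6]
finger_gap: 0.002
grip_force: 0.0
```

Emit:
send_rows:
  series: [-10,8,-15,0,0,0,-38.5,30.3,-15,0,0,0,-38.5,30.3,-15,0,0,0]
  hand: 0.79

```text
t: 4.4
tcp_pos: [0.5677, 0.0276, 0.0937]
tool_rot: [0.002, 0.716, 0.698, 0.001]
force: [0.7, 0.3, -0.3]
finger_gap: 0.215
grip_force: 0.0
```

```bash
python3 -c "
from h import *
f,s=wlook('w3')"
```

```text
tcp stand [   2.6 -106.4] 0.0937 t 4.4
orange [552.  409.  197.5  15.   21. ] [ 423.6 -416.9]
orange [ 353.5  292.  1389.    46.    43. ] [  53.6 -150. ]
orange [ 210.5  286.5 1341.    42.    46. ] [ -45.8 -145. ]
orange [ 277.   177.  2421.5   57.    57. ] [  0.3 -68.4]
orange [388.5 153.  196.   28.   37. ] [ 67.6 -52.8]
blue [528.  406.  610.5  43.   27. ] [ 347.7 -380.7]
blue [547.  361.5 801.   25.   50. ] [ 325.  -285.5]
blue [404.  160.5 723.   45.   44. ] [ 79.9 -57.8]
blue [ 275.5   29.  4891.5   88.    59. ] [-0.5 19.3]
```

View pics/w3.png

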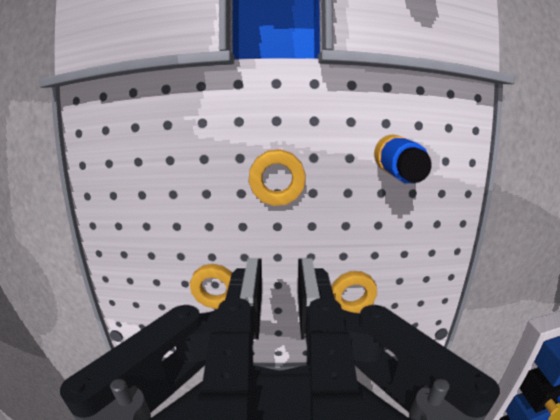

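Washer A sits on the centre line at pixel (277,177), stand (0,-68). The fingers are open about 18 mm and lie behind it. B and C are undisturbed.

Emit:
send_rows:
  series: [0,0,25,0,0,0,0,0,42,0,0,0,0,0,45,0,0,0,0,0,46,0,0,0,0,0,46,0,0,0]

```text
t: 4.87
tcp_pos: [0.5639, 0.0315, 0.0459]
tool_rot: [-0.001, 0.716, 0.698, -0.0]
force: [0.2, -0.2, 0.4]
finger_gap: 0.208
grip_force: 0.0
```

```bash
python3 -c "
from h import *
f,s=wlook('w4');print(s['force'])"
```

```text
tcp stand [  -1.3 -102.5] 0.0459 t 4.8667
orange [ 285.5  210.  4113.5   74.    73. ] [  0.3 -68.5]
orange [428.5 180.  463.5  38.   51. ] [ 68.3 -53.3]
blue [ 450.5  192.  1538.5   62.    63. ] [ 84.1 -60.1]
blue [ 284.    26.5 5928.5  115.    54. ] [-0.6 13.7]
[ 0.22580107 -0.24329443  0.38167295]
```

Emit:
send_rows:
  series: [12,1.5,0,0,0,0,26,1.5,0,0,0,0,40,1.5,0,0,0,0,54,1.5,0,0,0,0,67,1.5,0,0,0,0]

```text
t: 5.33
tcp_pos: [0.568, 0.0994, 0.0466]
tool_rot: [0.0, 0.716, 0.698, 0.0]
force: [0.1, -0.8, -0.3]
finger_gap: 0.211
grip_force: 0.2
```

Emit:
send_rows:
  series: [11,0,0,0,0,0,18,0,0,0,0,0,21,0,0,0,0,0,21,0,0,0,0,0]

```text
t: 5.67
tcp_pos: [0.5685, 0.1197, 0.0462]
tool_rot: [-0.0, 0.715, 0.699, -0.0]
force: [0.3, -0.3, -0.2]
finger_gap: 0.213
grip_force: 0.0
```

```bash
python3 -c "
from h import *
f,s=wlook('w5');print(s['force'])"
```

```text
tcp stand [  1.1 -14.3] 0.0462 t 5.6667
orange [408.  317.5 198.5  31.   18. ] [ 73.9 -45.5]
orange [ 275.5  196.  1535.    62.    31. ] [-1.8 26.3]
orange [ 475.5  119.5 2569.    64.    52. ] [94.5 66. ]
blue [546.  414.  140.5  27.   11. ] [ 314.2 -235.5]
blue [416.  327.5  77.   19.   14. ] [ 83.4 -57.4]
blue [  278.5   160.5 16449.    114.    154. ] [-0.5 41.7]
[ 0.29697161 -0.31847206 -0.18298616]
```

View pics/w5.png

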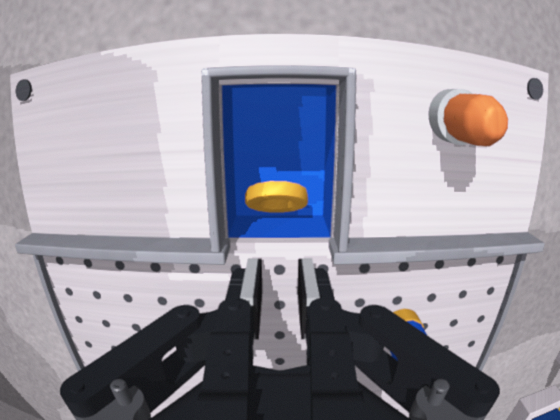

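Washer A is dropping into the slot, at pixel (275,196). Next is washer B.

Emit:
send_rows:
  series: [-4,0,-25,0,0,0,-30,-20,-47,0,0,0,-62,-40,-47,0,0,0,-95,-60,-47,0,0,0,-128,-80,-47,0,0,0]
  hand: 1

```text
t: 6.13
tcp_pos: [0.4846, -0.0085, 0.0936]
tool_rot: [0.001, 0.716, 0.699, 0.0]
force: [0.1, -0.3, 0.3]
finger_gap: -0.001
grip_force: 0.0
```

Emit:
send_rows:
  series: [0,0,0,0,0,0,0,0,0,0,0,0]

```text
t: 6.3
tcp_pos: [0.485, -0.0089, 0.0935]
tool_rot: [0.0, 0.717, 0.697, 0.0]
force: [-0.6, 0.6, 0.3]
finger_gap: 0.002
grip_force: 0.0
```

```bash
python3 -c "
from h import *
f,s=wlook('w6')"
```

```text
tcp stand [ -79.2 -144.9] 0.0935 t 6.3
orange [ 466.   239.5 1374.5   41.    46. ] [  53.1 -150.2]
orange [ 337.5  235.5 2026.5   52.    52. ] [ -43.3 -144.7]
orange [499.  105.  278.5  21.   35. ] [ 65.9 -54.1]
blue [542.5 412.5 174.5  24.   14. ] [ 320.1 -457.5]
blue [518.  106.5 771.   37.   36. ] [ 87.5 -52.5]
blue [422.    5.5 277.   41.   12. ] [7.7 3.8]
```

Emit:
send_rows:
  series: [-1,0,25,0,0,0,-1,0,42,0,0,0,-1,0,46.5,0,0,0,-1,5,46.5,0,0,0,-1,12,46.5,0,0,0]

```text
t: 6.77
tcp_pos: [0.4978, -0.0075, 0.0469]
tool_rot: [-0.0, 0.715, 0.699, -0.0]
force: [-0.3, -1.0, -0.5]
finger_gap: 0.001
grip_force: 0.7
```

Emit:
send_rows:
  series: [0,13,0,0,0,0,0,26,0,0,0,0,0,36,0,0,0,0,0,42,0,0,0,0,0,44.7,0,0,0,0]

```text
t: 7.18
tcp_pos: [0.5433, -0.0091, 0.047]
tool_rot: [0.0, 0.715, 0.699, 0.0]
force: [-0.0, -0.0, 0.8]
finger_gap: 0.004
grip_force: 0.2
```

Emit:
send_rows:
  series: [0,0,0,0,0,0,0,-8,0,0,0,0,0,-8,-30,0,0,0,-20,5,-47,0,0,0,-38,22,-47,0,0,0]

```text
t: 7.6
tcp_pos: [0.5641, -0.0482, 0.0982]
tool_rot: [0.002, 0.715, 0.699, 0.001]
force: [0.8, -0.8, 0.9]
finger_gap: 0.002
grip_force: 0.0
```

Emit:
send_rows:
  series: [0,0,0,0,0,0,0,0,0,0,0,0]
  hand: 0.79

```text
t: 7.77
tcp_pos: [0.5628, -0.0485, 0.0939]
tool_rot: [-0.0, 0.716, 0.698, -0.0]
force: [-1.4, 0.0, -1.2]
finger_gap: 0.21
grip_force: 0.0
```

```bash
python3 -c "
from h import *
f,s=wlook('w7')"
```

```text
tcp stand [  -0.5 -182.6] 0.0939 t 7.7667
orange [548.  415.   87.5  17.    9. ] [ 417.2 -504.1]
orange [ 368.5  187.5 2200.    54.    54. ] [  53.  -150.7]
orange [ 285.  172. 2449.   57.   57.] [   1.7 -141.5]
orange [397.   31.5 228.5  29.   36. ] [ 67.3 -54.5]
blue [555. 412.  65.   9.  15.] [ 444.5 -513.3]
blue [515.  411.5 201.   25.   16. ] [ 317.1 -455.5]
blue [545.  376.  882.5  29.   47. ] [ 335.2 -389.8]
blue [413.   24.  772.5  47.   45. ] [ 79.5 -47.1]
```

Emit:
send_rows:
  series: [0,1.5,25,0,0,0,0,1.5,43,0,0,0,0,1.5,47,0,0,0,8,1.5,47,0,0,0,18,1.5,47,0,0,0]

```text
t: 8.23
tcp_pos: [0.5641, -0.0293, 0.0466]
tool_rot: [-0.0, 0.716, 0.698, -0.0]
force: [-0.0, 0.3, -0.2]
finger_gap: 0.211
grip_force: 0.1
```

Emit:
send_rows:
  series: [13,0,0,0,0,0,27,0,0,0,0,0,41,0,0,0,0,0,55,0,0,0,0,0,69,0,0,0,0,0]

```text
t: 8.65
tcp_pos: [0.5667, 0.0409, 0.0469]
tool_rot: [0.0, 0.715, 0.699, -0.0]
force: [0.5, -0.5, 0.6]
finger_gap: 0.21
grip_force: 0.1
```

Emit:
send_rows:
  series: [14,0,0,0,0,0,28,0,0,0,0,0,40,0,0,0,0,0,46,0,0,0,0,0,46,0,0,0,0,0]

```text
t: 9.07
tcp_pos: [0.5678, 0.0866, 0.0468]
tool_rot: [-0.0, 0.715, 0.699, 0.0]
force: [0.5, -0.7, 0.2]
finger_gap: 0.209
grip_force: 0.0
```

```bash
python3 -c "
from h import *
f,s=wlook('w8')"
```

```text
tcp stand [  1.2 -47.4] 0.0468 t 9.0667
orange [368.5 388.  132.   22.   17. ] [  60.4 -140. ]
orange [411.5 279.  487.5  44.   43. ] [ 70.9 -52.5]
orange [ 278.5  227.  3858.5   72.    71. ] [ -0.3 -22. ]
orange [ 276.5  113.  2824.5   62.    61. ] [-1.3 30.2]
orange [ 477.5   42.  2557.    64.    53. ] [94.5 71.7]
blue [546.  407.5 386.   27.   24. ] [ 303.  -251.3]
blue [ 425.  298. 1417.   55.   59.] [ 84.5 -68.7]
blue [  278.5    93.5 17454.5   114.    158. ] [-0.5 38.7]
```

View pics/w8.png

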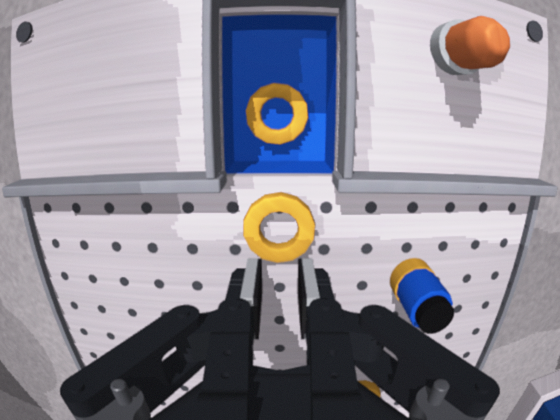

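Washer A lies flat in the slot at (277,113). Washer B is centred in the gate at (278,227), so I keep pushing it and then go on to C.

Emit:
send_rows:
  series: [12,0,0,0,0,0,24,0,0,0,0,0,31,0,0,0,0,0,33,0,0,0,0,0,33,0,0,0,0,0]

```text
t: 9.53
tcp_pos: [0.5687, 0.1187, 0.0467]
tool_rot: [-0.0, 0.715, 0.699, -0.0]
force: [-0.8, -0.4, 0.2]
finger_gap: 0.214
grip_force: 0.0
```

Emit:
send_rows:
  series: [-8,0,-25,0,0,0,-25,0,-60,0,0,0,-55,20,-64,0,0,0,-84,42,-64,0,0,0,-110,65,-64,0,0,0]

```text
t: 9.95
tcp_pos: [0.6322, 0.0045, 0.1122]
tool_rot: [0.001, 0.716, 0.698, 0.001]
force: [0.0, 0.7, 1.1]
finger_gap: 0.209
grip_force: 0.0
```

```bash
python3 -c "
from h import *
f,s=wlook('w9')"
```

```text
tcp stand [  67.7 -127.9] 0.1122 t 9.95
orange [ 533.  350. 2765.   53.  139.] [ 366.2 -292. ]
orange [ 260.5  255.  1009.    48.    45. ] [  53.3 -150.9]
orange [549.5 229.5 405.   20.   88. ] [ 313.3 -135.9]
orange [555.   76.5 715.    9.  154. ] [290.2  -2.3]
orange [ 184.5   18.  1335.    50.    37. ] [ 6.2 11.9]
blue [501.  410.5 364.5  35.   18. ] [ 379.8 -418.1]
blue [528.5 394.  125.5  14.   17. ] [ 423.  -396.9]
blue [ 525.   349.5 2085.    59.    56. ] [ 354.7 -291.6]
blue [ 288.  116. 1211.   41.   39.] [ 72.1 -54.9]
blue [188.5  10.  267.   20.   19. ] [ 7.6 18.4]
blue [157.  19. 740.  27.  39.] [-14.3  14.7]
```

Emit:
send_rows:
  series: [-27,23,0,0,0,0,-27,23,10,0,0,0,-27,23,18,0,0,0,-27,23,18,0,0,0]
  hand: 1

```text
t: 10.33
tcp_pos: [0.6518, -0.0209, 0.0902]
tool_rot: [-0.002, 0.716, 0.698, -0.001]
force: [-0.7, 0.6, -0.2]
finger_gap: -0.001
grip_force: 0.0
```

```bash
python3 -c "
from h import *
f,s=wlook('w10')"
```

```text
tcp stand [  87.9 -152.8] 0.0902 t 10.3333
orange [ 536.   390.5 1332.    47.    58. ] [ 407.7 -372.8]
orange [552. 306. 414.  15.  59.] [ 349.1 -231.6]
orange [553.5 240.  138.5  12.   47. ] [ 315.  -160.3]
orange [ 225.5  235.  2115.5   54.    53. ] [  53.1 -150.8]
blue [535.5 398.  152.   16.   19. ] [ 426.1 -398.9]
blue [498. 404. 728.  51.  31.] [ 348.9 -381.4]
blue [ 529.5  349.  2479.    60.    63. ] [ 349.7 -289.9]
blue [ 247.    67.5 1654.    47.    46. ] [ 68.2 -50.4]
```

View pics/w9.png

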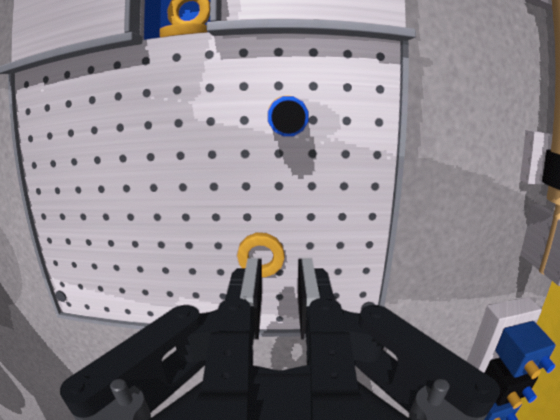

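Two washers show in the slot near (188,15), and C is at (260,255). Now I push C across.

Emit:
send_rows:
  series: [0.7,0,25,0,0,0,0.7,0,41,0,0,0,0.7,0,46,0,0,0,0.7,-5,46,0,0,0,0.7,-12,46,0,0,0]

```text
t: 10.8
tcp_pos: [0.6413, -0.0195, 0.0476]
tool_rot: [0.0, 0.715, 0.699, 0.0]
force: [1.7, -0.3, 0.3]
finger_gap: -0.002
grip_force: 0.1
```

Emit:
send_rows:
  series: [0,-13,0,0,0,0,0,-26,0,0,0,0,0,-39,0,0,0,0,0,-48,0,0,0,0,0,-52,0,0,0,0]

```text
t: 11.22
tcp_pos: [0.5884, -0.0184, 0.0478]
tool_rot: [0.0, 0.716, 0.699, 0.0]
force: [-0.4, -0.6, -0.5]
finger_gap: -0.003
grip_force: 0.1
```

```bash
python3 -c "
from h import *
f,s=wlook('w11')"
```

```text
tcp stand [  24.4 -151.9] 0.0478 t 11.2167
orange [ 233.   274.5 1930.5   63.    62. ] [-1.000e-01 -1.531e+02]
orange [380.   69.5 328.5  39.   54. ] [ 67.1 -53.4]
blue [540.  409.5 354.   33.   20. ] [ 317.2 -357.6]
blue [ 400.5   65.  1297.    62.    59. ] [ 78.3 -49.8]
```

Emit:
send_rows:
  series: [0,8,0,0,0,0,0,8,-30,0,0,0,-20,-5,-47,0,0,0,-40,-24,-47,0,0,0,-40,-24,-47,0,0,0]

```text
t: 11.68
tcp_pos: [0.5637, -0.0607, 0.0957]
tool_rot: [0.001, 0.716, 0.698, -0.0]
force: [-1.0, 0.2, -0.8]
finger_gap: 0.001
grip_force: 0.0
```

Emit:
send_rows:
  series: [0,0,0,0,0,0,0,0,0,0,0,0]
  hand: 0.79

```text
t: 11.85
tcp_pos: [0.5648, -0.0581, 0.0941]
tool_rot: [0.0, 0.716, 0.698, 0.0]
force: [0.7, -0.5, -0.2]
finger_gap: 0.212
grip_force: 0.0
```

```bash
python3 -c "
from h import *
f,s=wlook('w12')
g=grab_frame('scene');cv2.imwrite('pics/sc12.png',cv2.resize(g['img'][225:305,250:370],None,fx=5,fy=5,interpolation=cv2.INTER_CUBIC))"
```

```text
tcp stand [   1.8 -192.2] 0.0941 t 11.85
orange [550.5 413.  143.5  18.   13. ] [ 424.7 -510.9]
orange [ 278.   176.  2425.5   57.    57. ] [-1.000e-01 -1.536e+02]
orange [396.5  17.  238.   36.   35. ] [ 69.4 -54.7]
blue [518. 410. 303.  29.  19.] [ 325.4 -464.2]
blue [546.  371.  867.5  27.   49. ] [ 333.4 -388.9]
blue [409.5  15.  663.   48.   31. ] [ 79.6 -50.9]
```

View pics/sc12.png

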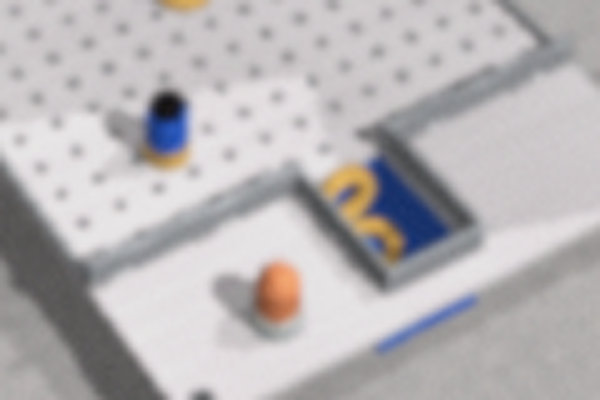

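The crop shows both washers inside the box: A flat at (390,245), B tilted at the gate end at (352,190). The fitting and silencer are upright.

Emit:
send_rows:
  series: [0,-1.5,25,0,0,0,0,-1.5,43,0,0,0,0,-1.5,47,0,0,0,8,-1.5,47,0,0,0,18,-1.5,47,0,0,0]

```text
t: 12.37
tcp_pos: [0.5635, -0.0398, 0.0467]
tool_rot: [-0.0, 0.716, 0.698, -0.0]
force: [0.9, 0.1, -0.4]
finger_gap: 0.21
grip_force: 0.2
```

Emit:
send_rows:
  series: [13,0,0,0,0,0,27,0,0,0,0,0,41,0,0,0,0,0,55,0,0,0,0,0,69,0,0,0,0,0]

```text
t: 12.78
tcp_pos: [0.565, 0.0307, 0.0469]
tool_rot: [0.0, 0.715, 0.699, 0.0]
force: [0.2, -1.3, 0.2]
finger_gap: 0.214
grip_force: 0.1
```

Emit:
send_rows:
  series: [14,0,0,0,0,0,28,0,0,0,0,0,42,0,0,0,0,0,50,0,0,0,0,0,52,0,0,0,0,0]

```text
t: 13.2
tcp_pos: [0.5661, 0.0828, 0.0469]
tool_rot: [-0.0, 0.715, 0.699, 0.0]
force: [0.9, -0.9, -0.2]
finger_gap: 0.212
grip_force: 0.2
```

```bash
python3 -c "
from h import *
f,s=wlook('w13')"
```

```text
tcp stand [ -0.3 -51.3] 0.0469 t 13.2
orange [415.5 272.  494.5  44.   43. ] [ 70.9 -52.2]
orange [ 278.5  229.5 3837.5   72.    70. ] [ -1.9 -27.2]
orange [ 282.  121. 4572.   67.   91.] [-0.5 22.8]
orange [ 480.   34. 2518.   63.   53.] [94.6 72.3]
blue [547.5 407.  392.   24.   25. ] [ 304.7 -255.8]
blue [ 429.   291.5 1418.5   55.    58. ] [ 84.6 -68.2]
blue [279.5 106.  720.5  32.   31. ] [-1.6 29.2]
blue [  282.5    85.5 12459.5   114.    158. ] [-0.4 38.3]
```

View pics/w13.png

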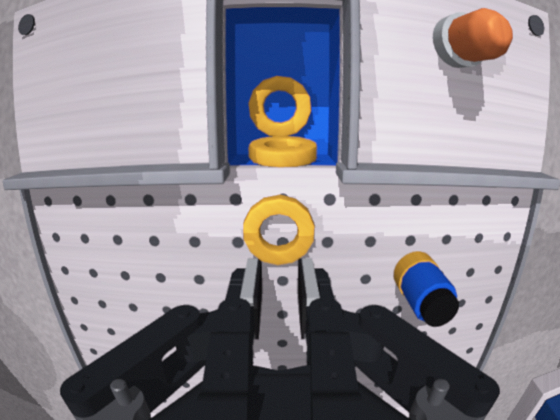

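B stands on edge against the gate-side wall at (282,150), with its top below the plate. C waits at (278,229). I push C in a little faster so it clears B.

Emit:
send_rows:
  series: [9,0.5,0,0,0,0,22,0.5,0,0,0,0,37,0.5,0,0,0,0,38,0.5,0,0,0,0,38,0.5,0,0,0,0]

```text
t: 13.67
tcp_pos: [0.5677, 0.1196, 0.0467]
tool_rot: [-0.0, 0.715, 0.699, -0.0]
force: [0.2, -0.5, -0.4]
finger_gap: 0.21
grip_force: 0.0
```

```bash
python3 -c "
from h import *
f,s=wlook('w14')"
```

```text
tcp stand [  0.3 -14.4] 0.0467 t 13.6667
orange [408.5 316.5 213.5  32.   18. ] [ 73.5 -45.3]
orange [ 279.   185.  4606.5   65.    89. ] [-1.  31.1]
orange [ 476.5  119.  2530.    64.    51. ] [94.6 66.2]
blue [546. 414. 152.  27.  11.] [ 314.5 -236.6]
blue [416.5 328.  109.5  22.   17. ] [ 83.3 -58.4]
blue [  280.5   160.  16353.    114.    153. ] [-0.4 41.8]
```

View pics/w14.png

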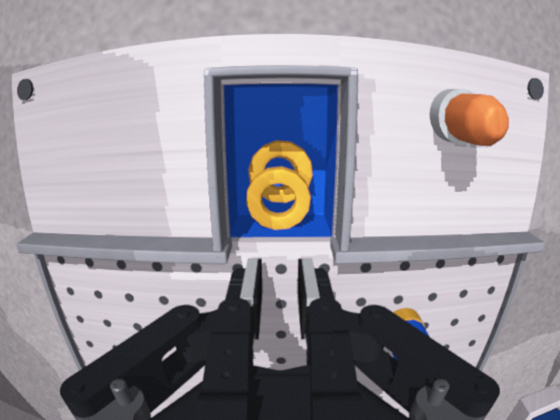

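Washer C has dropped into the slot, at about (279,199), resting on A. I retreat and confirm from the numbers only: I've viewed 12 pictures, which is over the limit of 10, so no more views.

Emit:
send_rows:
  series: [-5,0,-15,0,0,0,-10,0,-45,0,0,0,-15,0,-75,0,0,0,-20,0,-90,0,0,0,-20,0,-90,0,0,0]

```text
t: 14.13
tcp_pos: [0.5697, 0.0973, 0.1413]
tool_rot: [0.003, 0.716, 0.698, 0.002]
force: [-0.2, -0.5, 0.1]
finger_gap: 0.213
grip_force: 0.0
```

Emit:
send_rows:
  series: [0,0,0,0,0,0,0,0,0,0,0,0,0,0,0,0,0,0,0,0,0,0,0,0,0,0,0,0,0,0]

```text
t: 14.55
tcp_pos: [0.5667, 0.0988, 0.1357]
tool_rot: [-0.001, 0.716, 0.698, -0.001]
force: [0.0, -0.6, 0.5]
finger_gap: 0.211
grip_force: 0.0
```

```bash
python3 -c "
from h import *
f,s=wlook('w15');print(s['force'])
import time
f2=grab_frame('wrist');a=blobs(f['img'],(0,0,560,420),(8,90,70),(28,255,255),60);b=blobs(f2['img'],(0,0,560,420),(8,90,70),(28,255,255),60)
print([np.round(x[:3],1) for x in b])
t=grab_frame('top');sc=grab_frame('scene')
for n,F,roi in(('top',t,(150,150,310,300)),('scene',sc,(220,185,400,325))):
  for x in blobs(F['img'],roi,(0,90,70),(28,255,255),6): print(n,np.round(x[:5],1))"
```

```text
tcp stand [ -0.2 -35.2] 0.1357 t 14.55
orange [517.5 415.5  67.5  16.    8. ] [ 396.1 -394.8]
orange [ 542.   374.  1693.5   35.    91. ] [ 388.4 -289.5]
orange [549.5 292.5 197.   20.   62. ] [ 310.1 -132.7]
orange [370. 233. 140.  27.  27.] [ 70.  -51.5]
orange [ 280.   130.5 2040.5   45.    58. ] [-1.1 26.6]
orange [405.   78.5 888.   37.   32. ] [89.1 68.3]
blue [526.5 413.   75.5  12.   13. ] [ 427.2 -405.8]
blue [491.5 413.   93.5  16.   13. ] [ 324.1 -362.8]
blue [ 525.   379.5 1309.    47.    46. ] [ 356.6 -294.7]
blue [378. 244. 492.  35.  37.] [ 79.3 -63.1]
blue [ 280.5  112.  6930.    72.   101. ] [-0.8 39.6]
[ 0.02633899 -0.64261674  0.49721938]
[array([517.5, 415.5,  68. ]), array([ 541.5,  374. , 1719. ]), array([549.5, 292.5, 200. ]), array([369.5, 233. , 144. ]), array([ 280. ,  130.5, 2036. ]), array([404.5,  78.5, 886. ])]
top [199.5 228.   35.5   6.   11. ]
top [194.5 163.   36.    6.   27. ]
top [ 175.5  224.5 6383.    52.   150. ]
scene [305.5 283.   61.5   8.   11. ]
scene [323.5 269.   74.   14.   15. ]
```

```bash
python3 -c "
from plant import manip
print(manip.close_job())"
```

```text
the job is handed in; nothing more can be done
None
```

All three washers were swept one at a time into the slot and looked at rest there, with no sign in the images that the fitting or silencer moved (bench items not re-measured); the job is handed in, no verdict was returned, and I viewed 12 pictures, over the limit of 10.

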